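# Shut the collet tray, then hold the sprung headstock cover at the red marker

## Robot

A 6-joint arm with a two-finger parallel gripper is mounted at the origin on the work surface. World frame = base frame: x ahead of the robot, y to its left, z up, the work surface at z = 0. Lengths are in m, angles in rad, forces in N, time in s.
With the tool pointing down it reaches from about 0.35 to 0.975 m from the base axis. Payload 4.9 kg.
Tool frame: the origin (TCP) lies midway between the tips of the shut fingers; the grasp point (between the pads) lies 19 mm behind it (ctrl.tcp_to_grasp is the distance from the TCP to the grasp point, in m); z points along the fingers, y is the line along which they close (so a half turn about z gives the same grasp; the last joint's range is limited). The gripper opens to 85 mm and grips with 20 to 120 N. Pads are 22 mm wide; open, the fingers measure 114 mm over their backs; the gripper's body (76 mm by 85 mm) begins 54 mm behind the grasp point. The pads swing forward as they close: fully open they stand 13 mm farther back than shut.
Start: joints at [1.077, 0.053, 1.613, -0, 1.476, -0.119], TCP at [0.229, 0.582, 0.231] pointing down, gripper open.
Joint ranges: [-3.01, 3.01], [-1.01, 2.22], [0.06, 2.58], [-1.02, 4.17], [0.09, 2.62], [-3.14, 3.14]. Speed limits (rad/s): [2.57, 2.57, 3.14, 3.14, 3.14, 3.14].

## Interface

Orientations are given as a rotation vector (axis times angle).
In Python, from station import ctrl gives the robot as it stands.
- The arm moves only by the shell command python3 jog.py [FORCE], which reads ROWS from standard input. ROWS is a JSON list of rows, 1 to 20 of them, each of 7 numbers: the finger opening in m, then dx, dy, dz in m, then a rotation vector rx, ry, rz in rad; each row is the pose to reach, as a shift and turn from the pose commanded when the command began, along the tool's axes at that moment; what a row does not reach only later rows make up. A row lasts 1/12 s, in which the tool goes at most 0.0417 m and 0.125 rad, less where a joint would pass 70% of its speed; a pose out of reach is approached as far as the arm can. The fingers move at their own pace and stop on an object; FORCE is the grip in N (left out, the last holds). Time passes only in rows, so rows that do not move let the fingers close. It prints the time, the measured TCP pose, the force, the opening and the grip force at its end. Input that does not fit is refused with a message, and nothing moves.
- ctrl.get_obs(): the state, without advancing time (a new reading comes with each control period).
- ctrl.get_image(name): name is "scene" or "top"; returns the picture (400x640x3 uint8, red, green, blue); there is no depth.
- ctrl.camera_params(name): a dict with "fx", "fy", "cx", "cy" (pixels), "k1" (the pictures are not rectified: a ray, as slopes to the right and down, at radius r is drawn at 1 + k1 r^2 times it, then the intrinsics apply), "T" (4x4, takes a point from camera to world coordinates). Camera axes: x right, y down, z forward; pixel columns grow to the right and rows downward; lengths in m; the calibration is good to about 2 mm. A picture is of the moment at which its call begins. camera_params takes no time and is no camera call.
- ctrl.finish_job(): hands the job in; it is judged then, once.
The state is a dict: "t": time; "q": joint angles; "dq": joint speeds; "effort": joint torques, N m; "tool_pos": TCP position; "tool_rot": TCP orientation; "contact_force": force on the tool from outside, world axes, zero at the start; "wrist_torque": the same for the moment, N m; "opening": finger opening in m; "grip_force": force on a finger pad.
Only numpy, scipy, OpenCV 4.12 (cv2) and the standard library are available. Lean on these libraries where they do the work, as an engineer would, in place of code of your own. Each camera call takes 0.05 s, during which the arm holds its last target. There are 200 camera calls.

## Task

The collets are loaded, so close up the headstock: first push the collet tray fully home while the cover is still down. Then lift the sprung cover, which has a bakelite grip at its front, until its brass pointer pin stands opposite the red bead on the arc, and hold it still there so that the tension screw can be set: finish while still holding it up, for the cover snaps shut if let go. Do not shift the red bead, and leave the loose things on the bench where they are.

Things in the scene. Friction and masses are not known exactly. Their poses are not given: they have to be found in the camera images.
- headstock: green cast casing, fixed, 160 (x) x 375 (y) x 122 high mm; origin at the centre of its underside, its -x faces the robot. Its +y half is the bay under the sprung cover, its -y half holds the collet tray. An arc of bar, 113 mm radius about the hinge, stands beyond the cover's +y edge. A round brown knob, 48 mm across and 34 mm high, not needed here, is on top of the tray half
- tray (a joint): collet tray under the -y half: 0 = fully home, positive = pulled out along the headstock's -x (m; starts 0.04 to 0.07). Front panel 180 wide, 64 high mm, centre 74 mm above the bench and 85 mm to the -y side of the headstock's centre; at 0 its outer face is 90 mm in front of that centre. Moves with 2 to 3 N, stays where left, stops dead at 0
- tray_knob (a point): centre of the flat outer end of the tray's round brown bakelite knob (28 mm diameter, axis along the headstock's x, on a stem, its end 30 mm out from the front panel), 78 mm above the bench; moves with the tray
- cover (a joint): sprung grey cover, plate 152 x 150 x 8 mm hinged along the back edge of its bay (axis parallel to the headstock's y, 75 mm behind its centre, 122 mm above the bench): 0 = shut (level), positive = front edge raised (rad), limit 1.3. Spring and weight pull it shut: 5 N upward at the grip starts it, up to 12 N holds it; it does not stay up by itself
- cover_grip (a point): brown bakelite grip fixed to the cover: round bar 22 mm diameter, 44 mm long, parallel to the hinge, on a steel stem 14 mm wide at the middle of the cover's front edge; this point is its centre. Cover shut: 125 mm above the bench, 195 mm forward of the hinge line, 3 mm above it. Free space at both ends, below and in front; held by its end faces it can turn between the fingers
- cover_pointer (a point): tip of the brass pointer pin (8 mm diameter, sticking out from the cover's +y edge; this point is 3 mm beyond its end), 95 mm forward of the hinge line and 6 mm up when shut; swings with the cover and coincides with marker_bead at the marked angle
- marker (a joint): angle of the red marker's arm about the same hinge axis, same zero and sense as cover (rad; 0.45 to 0.85): the cover is at the mark when cover equals it. Stiff, but can be pushed out of place
- marker_bead (a point): the point 3 mm beside the red bead's face towards the cover, on the bead's axis (bead: red cylinder 20 mm diameter, 16 mm long, on a thin steel arm just beyond the cover's +y edge, 95 mm from the hinge)
- bocal_blank: bent nickel tube lying on the bench, about 250 x 100 mm, 12 mm thick; origin near its middle on the underside; leave alone
- collet: loose steel collet standing on the bench, 44 mm across, 50 mm high; origin at the centre of its underside; leave alone
- expansion_plug: tapered brass plug standing on the bench, 32 mm across, 70 mm high; origin at the centre of its underside; leave alone
- oil_bottle: yellow oil bottle standing, 48 mm across, 110 mm high; origin at the centre of its underside; leave alone
- mallet: hammer with a pale wooden handle lying on the bench; origin at its underside; leave alone
- cork_block: cork block 70 x 50 x 30 mm; origin at the centre of its underside; leave alone

How it is judged:
By the outcome, as a careful person would: the job done as asked, in the order asked, and still so for the second after the job is handed in, while the arm keeps its last pose, push and grip.
It also fails if it takes over 54 s, if anything falls off the work surface, if the arm or the gripper's body presses on something with over 40 N, if the wrist force passes 120 N, or if a joint passes its speed limit or range.

## Working session

There is one attempt and no reset: what is moved stays moved. The work goes in short steps, Python scripts to look and compute and a shell command to move; the robot and the scene stay as the last step left them, time stands still between calls to the robot, and variables do not carry over. Pictures are saved under pics/ and viewed, at most 10 in all, crops included, and the job is handed in when it is done.

```bash
ls; mkdir -p pics; python3 - <<'E'
from station import ctrl
import cv2
for n in("scene","top"):
    im=ctrl.get_image(n);cv2.imwrite(f"pics/{n}0.png",im[:,:,::-1])
    p=ctrl.camera_params(n);print(n,{k:v for k,v in p.items() if k!="T"});print(p["T"])
o=ctrl.get_obs();print(o);print(ctrl.tcp_to_grasp)
E
```

```text
jog.py
pics
station.py
scene {'fx': 364.13448528294396, 'fy': 364.13448528294396, 'cx': 317.18853062467883, 'cy': 197.21191738476844, 'k1': -0.0008223130696973569}
[[-6.83573564e-01  5.29260199e-01 -5.02604043e-01  1.18631295e+00]
 [ 7.29881597e-01  4.95502069e-01 -4.70903975e-01  5.85447024e-01]
 [-1.89388192e-04 -6.88738951e-01 -7.25009395e-01  9.91426359e-01]
 [ 0.00000000e+00  0.00000000e+00  0.00000000e+00  1.00000000e+00]]
top {'fx': 406.95622158085695, 'fy': 406.95622158085695, 'cx': 318.9822377948492, 'cy': 201.57262803186248, 'k1': -0.02976672237753969}
[[ 0.01580799 -0.98782501  0.15476385  0.39473172]
 [-0.9998244  -0.01717456 -0.00749685  0.00813724]
 [ 0.01006357 -0.15461816 -0.98792305  1.24564907]
 [ 0.          0.          0.          1.        ]]
{'t': 0.1, 'q': array([ 1.07701455e+00,  5.33333535e-02,  1.61415641e+00, -5.26636695e-06,
        1.47600949e+00, -1.19026068e-01]), 'dq': array([-2.72771156e-04,  1.05557179e-03, -3.26892614e-03, -6.64597375e-06,
       -2.23957646e-03,  5.61505930e-04]), 'effort': array([-7.68027519e-06, -3.94903529e+01, -3.71363211e+01, -9.50294861e-05,
        3.96339339e-03, -1.20664161e-06]), 'tool_pos': array([0.22852403, 0.5811145 , 0.23015978]), 'tool_rot': array([-5.85118999e-01, -3.08604121e+00,  2.85735353e-03]), 'contact_force': array([-0.57638716, -0.44220739,  0.38648439]), 'wrist_torque': array([0.02114806, 0.00919243, 0.01876916]), 'grip_force': 0.0, 'opening': 0.08530314327393805}
0.0187
```

View pics/scene0.png

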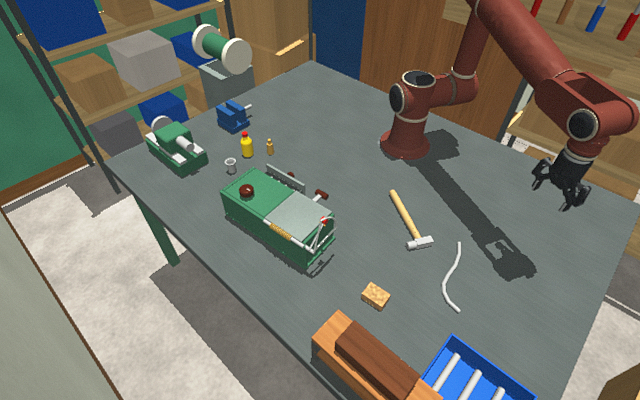

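View pics/top0.png

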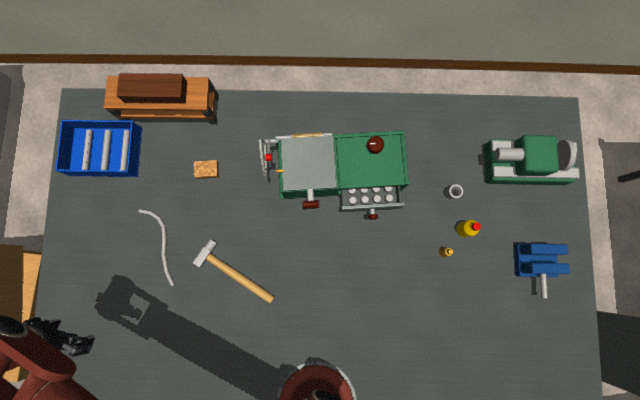

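```bash
cat > h.py <<'E'
import numpy as np, cv2
from station import ctrl
P={n:ctrl.camera_params(n) for n in("scene","top")}
def ray(n,uv):
    p=P[n]; d=np.array([(uv[0]-p["cx"])/p["fx"],(uv[1]-p["cy"])/p["fy"]]); s=d.copy()
    for _ in range(10): s=d/(1+p["k1"]*(s@s))
    T=p["T"]; return T[:3,3],T[:3,:3]@np.r_[s,1]
def plane(n,uv,z):
    o,d=ray(n,uv); return o+d*(z-o[2])/d[2]
def tri(a,b):
    o1,d1=ray("scene",a);o2,d2=ray("top",b)
    k=np.linalg.lstsq(np.c_[d1,-d2],o2-o1,rcond=None)[0]
    p,q=o1+k[0]*d1,o2+k[1]*d2; return (p+q)/2,np.linalg.norm(p-q)
def proj(n,X):
    p=P[n];T=p["T"];c=T[:3,:3].T@(np.asarray(X)-T[:3,3]);s=c[:2]/c[2];s=s*(1+p["k1"]*(s@s))
    return s*[p["fx"],p["fy"]]+[p["cx"],p["cy"]]
def blobs(im,box,lo,hi,amin=6):
    x0,y0,x1,y1=box;hsv=cv2.cvtColor(im[y0:y1,x0:x1],cv2.COLOR_RGB2HSV)
    m=cv2.inRange(hsv,lo,hi)
    if lo[0]==0: m|=cv2.inRange(hsv,(172,lo[1],lo[2]),(180,hi[1],hi[2]))
    n,_,st,c=cv2.connectedComponentsWithStats(m)
    return [(np.round(c[i]+[x0,y0],1).tolist(),(st[i,:4]+[x0,y0,0,0]).tolist(),int(st[i,4])) for i in range(1,n) if st[i,4]>=amin]
E
python3 - <<'E'
from h import *
S=cv2.imread("pics/scene0.png")[:,:,::-1].copy();T=cv2.imread("pics/top0.png")[:,:,::-1].copy()
bs=(210,150,350,275);bt=(250,120,420,225)
for n,im,b in(("scene",S,bs),("top",T,bt)):
    print(n,"brown",*blobs(im,b,(0,110,25),(10,255,150)),sep="\n ")
    print(n,"red",*blobs(im,b,(0,150,151),(10,255,255),3),sep="\n ")
    print(n,"brass",*blobs(im,b,(15,100,80),(32,255,255),3),sep="\n ")
    print(n,"green",*blobs(im,b,(60,100,30),(90,255,255),200),sep="\n ")
a=cv2.resize(S[160:275,210:345],None,fx=4.4,fy=4.4,interpolation=cv2.INTER_CUBIC)
cv2.imwrite("pics/c1.png",a[:,:,::-1])
b=cv2.resize(T[125:225,255:415],None,fx=5,fy=5,interpolation=cv2.INTER_CUBIC)
cv2.imwrite("pics/c2.png",b[:,:,::-1])
E
```

```text
scene
 brown
 ([290.7, 173.6], [288, 172, 6, 5], 16)
 ([245.7, 190.0], [239, 184, 14, 13], 117)
 ([321.2, 193.3], [315, 189, 13, 10], 58)
 ([326.0, 221.5], [324, 219, 5, 6], 14)
scene
 red
 ([322.2, 217.0], [321, 216, 3, 3], 4)
 ([323.9, 220.8], [322, 219, 5, 4], 8)
scene
 brass
 ([247.4, 152.8], [242, 150, 12, 7], 72)
 ([269.9, 151.7], [267, 150, 7, 5], 30)
 ([280.2, 231.3], [270, 223, 22, 18], 145)
 ([324.0, 225.0], [323, 224, 3, 3], 5)
scene
 green
 ([257.4, 201.6], [220, 167, 87, 90], 2488)
top
 brown
 ([375.4, 144.3], [368, 136, 16, 17], 187)
 ([269.8, 158.2], [266, 154, 6, 7], 12)
 ([310.5, 204.1], [303, 200, 16, 9], 108)
 ([372.6, 216.2], [368, 214, 10, 5], 38)
top
 red
 ([267.6, 156.6], [265, 154, 6, 6], 35)
top
 brass
 ([307.2, 134.2], [293, 132, 28, 6], 80)
 ([279.3, 170.3], [276, 169, 8, 4], 23)
top
 green
 ([368.2, 162.1], [314, 131, 95, 66], 3773)
 ([290.7, 191.7], [280, 173, 27, 26], 216)
```

View pics/c1.png

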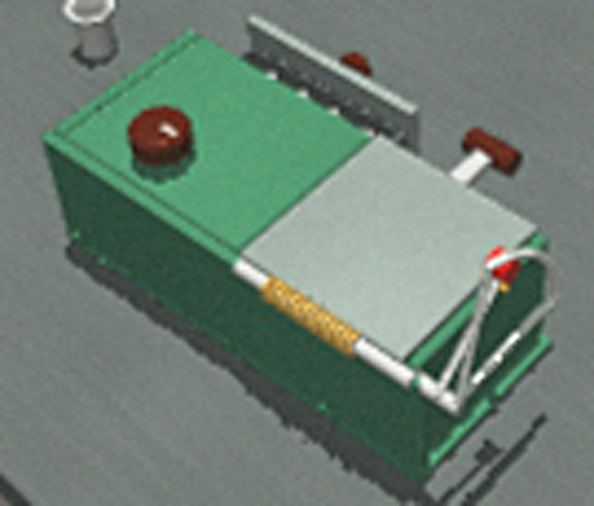

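View pics/c2.png

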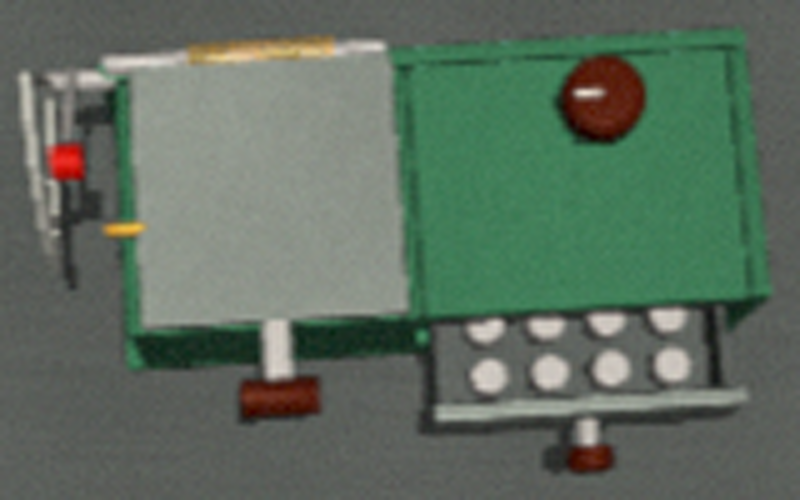

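```bash
cat > m.py <<'E'
from h import *
g,e=tri((321,193.6),(310.7,203.8));print("grip",g,e)
b,e=tri((323.6,220.2),(268.0,156.9));print("bead",b,e)
k,e=tri((290.7,173.6),(372.6,216.2));print("tknob",k,e, plane("top",(372.6,216.2),.078), plane("top",(372.6,218),.078))
c=lambda x,y:plane("top",(255+(x+.5)/5-.5,125+(y+.5)/5-.5),.126)
A,B,C,D=[c(*v) for v in((130,60),(388,45),(410,312),(142,325))]
print(A,B,C,D,np.linalg.norm(A-B),np.linalg.norm(B-C))
for v in(A-B,D-C): print("yaw",np.degrees(np.arctan2(-v[0],v[1])))
for v in(A-D,B-C): print("yaw",np.degrees(np.arctan2(v[1],v[0])))
E
python3 m.py
```

```text
grip [0.56434899 0.02164646 0.12501354] 0.0023961829485920723
bead [0.68051401 0.13811262 0.18452302] 0.0018463076533850452
tknob [ 0.53681044 -0.15572652  0.08454865] 0.0003058365747771395 [ 0.5375134  -0.15652909  0.078     ] [ 0.53227317 -0.15650655  0.078     ]
[0.75605342 0.11223736 0.126     ] [ 0.76775121 -0.0350861   0.126     ] [ 0.6123155  -0.04906787  0.126     ] [0.60226083 0.10077238 0.126     ] 0.14778714225706766 0.15606328072559722
yaw 4.539877795982101
yaw 3.8389419062803896
yaw 4.263417411040186
yaw 5.140042162931676
```

```bash
cat >> h.py <<'E'
from scipy.spatial.transform import Rotation as R
YAW=0.0785
ex=np.array([np.cos(YAW),np.sin(YAW),0]);ey=np.array([-ex[1],ex[0],0])
DOWN=R.from_matrix(np.c_[-ex,ey,[0,0,-1]])
def delta(p,rot=DOWN,base=None):
    o=ctrl.get_obs();r=R.from_rotvec(o["tool_rot"])
    return np.round(r.inv().apply(np.array(p)-o["tool_pos"]),4),np.round((r.inv()*rot).as_rotvec(),4)
E
python3 - <<'E'
from h import *
k=np.array([.534,-.1565,0])
a=k-.06*ex
for z in(.23,.058):print(delta(a+[0,0,z]))
E
```

```text
(array([-0.5003, -0.6009,  0.0012]), array([-0.0018, -0.0006, -0.4533]))
(array([-0.5004, -0.6006,  0.1732]), array([-0.0018, -0.0006, -0.4533]))
```

```bash
r="";  echo '[[0, -0.5, -0.6, 0, 0, 0, -0.453], [0, -0.5, -0.6, 0, 0, 0, -0.453], [0, -0.5, -0.6, 0, 0, 0, -0.453], [0, -0.5, -0.6, 0, 0, 0, -0.453], [0, -0.5, -0.6, 0, 0, 0, -0.453], [0, -0.5, -0.6, 0, 0, 0, -0.453], [0, -0.5, -0.6, 0, 0, 0, -0.453], [0, -0.5, -0.6, 0, 0, 0, -0.453], [0, -0.5, -0.6, 0, 0, 0, -0.453], [0, -0.5, -0.6, 0, 0, 0, -0.453], [0, -0.5, -0.6, 0, 0, 0, -0.453], [0, -0.5, -0.6, 0, 0, 0, -0.453], [0, -0.5, -0.6, 0, 0, 0, -0.453], [0, -0.5, -0.6, 0, 0, 0, -0.453], [0, -0.5, -0.6, 0, 0, 0, -0.453], [0, -0.5, -0.6, 0, 0, 0, -0.453], [0, -0.5, -0.6, 0, 0, 0, -0.453], [0, -0.5, -0.6, 0, 0, 0, -0.453], [0, -0.5, -0.6, 0, 0, 0, -0.453], [0, -0.5, -0.6, 0, 0, 0, -0.453]]' | python3 jog.py
```

```text
t: 1.77
tool_pos: [0.4749, -0.1645, 0.2306]
tool_rot: [0.114, -3.138, 0.002]
contact_force: [-0.3, 0.1, -0.7]
opening: 0.0003
grip_force: 0.0
```

```bash
echo '[[0, 0, 0, 0.04, 0, 0, 0], [0, 0, 0, 0.08, 0, 0, 0], [0, 0, 0, 0.12, 0, 0, 0], [0, 0, 0, 0.15, 0, 0, 0], [0, 0, 0, 0.172, 0, 0, 0], [0, -0.02, 0, 0.172, 0, 0, 0], [0, -0.04, 0, 0.172, 0, 0, 0], [0, -0.05, 0, 0.172, 0, 0, 0], [0, -0.06, 0, 0.172, 0, 0, 0], [0, -0.066, 0, 0.172, 0, 0, 0], [0, -0.072, 0, 0.172, 0, 0, 0], [0, -0.077, 0, 0.172, 0, 0, 0], [0, -0.08, 0, 0.172, 0, 0, 0], [0, -0.08, 0, 0.172, 0, 0, 0]]' | python3 jog.py
```

```text
t: 2.93
tool_pos: [0.555, -0.1537, 0.0598]
tool_rot: [-0.123, 3.138, -0.001]
contact_force: [-0.4, -0.4, 0.3]
opening: 0.0002
grip_force: 0.1
```

```bash
echo '[[0, -0.002, 0, 0, 0, 0, 0], [0, -0.004, 0, 0, 0, 0, 0], [0, -0.006, 0, 0, 0, 0, 0], [0, -0.008, 0, 0, 0, 0, 0]]' | python3 jog.py; python3 - <<'E'
from h import *
im=ctrl.get_image("top")
cv2.imwrite("pics/t2.png",cv2.resize(im[125:225,255:415],None,fx=5,fy=5,interpolation=cv2.INTER_CUBIC)[:,:,::-1])
E
```

```text
t: 3.27
tool_pos: [0.5625, -0.1531, 0.0598]
tool_rot: [-0.123, 3.139, -0.001]
contact_force: [-2.9, 0.9, 2.4]
opening: -0.0001
grip_force: 1.0
```

View pics/t2.png

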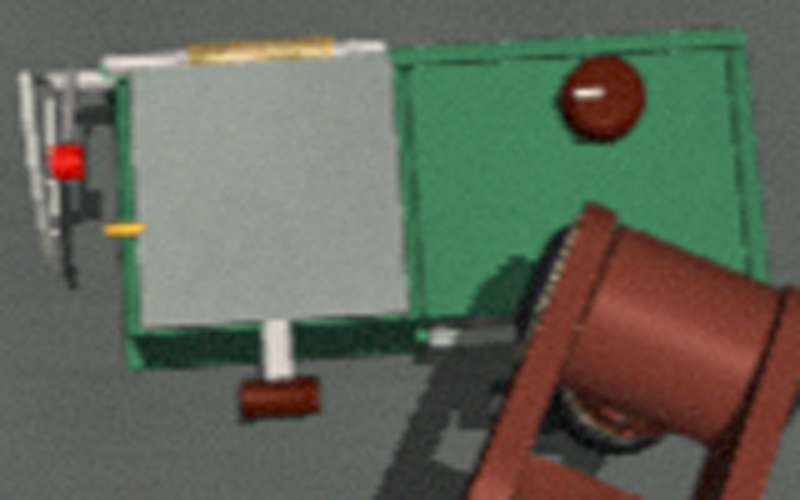

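The tray panel (crop ~(440,338)) is now nearly against the casing; the cover and bead are unchanged. I'll keep pushing until it stops.

```bash
for i in 1; do echo '[[0, -0.0015, 0, 0, 0, 0, 0], [0, -0.003, 0, 0, 0, 0, 0], [0, -0.003, 0, 0, 0, 0, 0]]' | python3 jog.py; done
```

```text
t: 3.57
tool_pos: [0.5656, -0.1528, 0.0595]
tool_rot: [-0.123, 3.138, -0.001]
contact_force: [0.3, 0.2, -0.2]
opening: -0.0005
grip_force: 0.3
```

```bash
echo '[[0, -0.0015, 0, 0, 0, 0, 0], [0, -0.003, 0, 0, 0, 0, 0], [0, -0.003, 0, 0, 0, 0, 0]]' | python3 jog.py; echo '[[0, -0.0015, 0, 0, 0, 0, 0], [0, -0.003, 0, 0, 0, 0, 0], [0, -0.003, 0, 0, 0, 0, 0]]' | python3 jog.py
```

```text
t: 3.82
tool_pos: [0.5664, -0.1527, 0.0593]
tool_rot: [0.123, -3.134, -0.0]
contact_force: [-9.2, -1.0, 7.2]
opening: -0.0006
grip_force: 4.9
t: 4.07
tool_pos: [0.5663, -0.1527, 0.0593]
tool_rot: [0.123, -3.125, -0.001]
contact_force: [-23.8, -1.3, 15.9]
opening: -0.0
grip_force: 11.4
```

```bash
echo '[[0, 0.03, 0, 0, 0, 0, 0], [0, 0.06, 0, 0, 0, 0, 0], [0.085, 0.07, 0.02, -0.04, 0, 0, 0], [0.085, 0.09, 0.05, -0.08, 0, 0, 0], [0.085, 0.09, 0.09, -0.12, 0, 0, 0], [0.085, 0.09, 0.12, -0.14, 0, 0, 0], [0.085, 0.09, 0.16, -0.14, 0, 0, 0], [0.085, 0.09, 0.17, -0.14, 0, 0, 0], [0.085, 0.09, 0.17, -0.14, 0, 0, 0]]' | python3 jog.py; python3 - <<'E'
from h import *
im=ctrl.get_image("top");sc=ctrl.get_image("scene")
print(blobs(im,(250,120,420,225),(0,110,25),(10,255,150)));print(blobs(sc,(210,150,350,275),(0,110,25),(10,255,150)))
a=cv2.resize(im[125:225,255:415],None,fx=5,fy=5,interpolation=cv2.INTER_CUBIC)
cv2.imwrite("pics/t3.png",a[:,:,::-1])
print(delta([.5643,.0216,.106]))
E
```

```text
t: 4.82
tool_pos: [0.469, 0.0142, 0.2019]
tool_rot: [-0.131, 3.133, 0.002]
contact_force: [-0.4, -0.8, -0.5]
opening: 0.0832
grip_force: 0.0
[([375.5, 144.3], [368, 136, 16, 17], 186), ([269.5, 158.5], [266, 154, 6, 8], 13), ([371.0, 200.0], [367, 198, 9, 5], 43), ([311.6, 214.2], [282, 201, 64, 24], 1233)]
[([281.9, 180.8], [279, 179, 6, 5], 18), ([245.7, 190.0], [239, 184, 14, 13], 120), ([321.3, 193.3], [315, 189, 13, 10], 59), ([326.0, 221.5], [324, 219, 5, 6], 14)]
(array([-0.0962,  0.0028,  0.094 ]), array([-0.0005,  0.0019,  0.0021]))
```

View pics/t3.png

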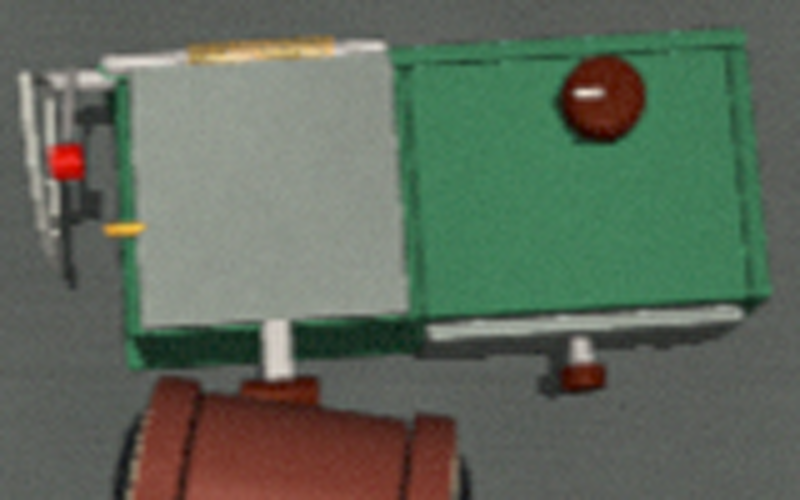

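```bash
echo '[[0.085, -0.04, 0.002, 0, 0, 0, 0], [0.085, -0.08, 0.003, 0, 0, 0, 0], [0.085, -0.096, 0.003, 0, 0, 0, 0], [0.085, -0.096, 0.003, 0, 0, 0, 0], [0.085, -0.096, 0.003, 0, 0, 0, 0]]' | python3 jog.py; python3 - <<'E'
from h import *
print(delta([.5643,.0216,.106]), ctrl.get_obs()["tool_pos"])
print(plane("top",(371,201.8),.078), tri((281.9,180.8),(371,200)))
print([proj("scene",[.5643,.0216,.125]+s*ey*.022) for s in(-1,1)],[proj("top",[.5643,.0216,.125]+s*ey*.022) for s in(-1,1)])
E
```

```text
t: 5.33
tool_pos: [0.5636, 0.0196, 0.198]
tool_rot: [0.121, -3.137, -0.0]
contact_force: [-0.6, -0.2, -0.3]
opening: 0.0848
grip_force: 0.0
(array([-0.0011,  0.0019,  0.092 ]), array([ 0.0002, -0.0026, -0.0017])) [0.56361672 0.01962648 0.19797795]
[ 0.57961208 -0.15205171  0.078     ] (array([ 0.58425797, -0.1516293 ,  0.0839397 ]), np.float64(0.0009451016475912136))
[array([316.17824835, 190.68057083]), array([326.62051332, 196.63443169])] [array([318.94565091, 203.08393087]), array([303.17164386, 204.0387838 ])]
```

```bash
echo '[[0.085, -0.001, 0.002, 0.035, 0, 0, 0], [0.085, -0.001, 0.002, 0.07, 0, 0, 0], [0.085, -0.001, 0.002, 0.092, 0, 0, 0], [0.085, -0.001, 0.002, 0.092, 0, 0, 0], [0.03, -0.001, 0.002, 0.092, 0, 0, 0], [0.03, -0.001, 0.002, 0.092, 0, 0, 0], [0.03, -0.001, 0.002, 0.092, 0, 0, 0], [0.03, -0.001, 0.002, 0.092, 0, 0, 0], [0.03, -0.001, 0.002, 0.092, 0, 0, 0], [0.03, -0.001, 0.002, 0.092, 0, 0, 0], [0.03, -0.001, 0.002, 0.092, 0, 0, 0], [0.03, -0.001, 0.002, 0.092, 0, 0, 0]]' | python3 jog.py 80
```

```text
t: 6.33
tool_pos: [0.5658, 0.0239, 0.1106]
tool_rot: [-0.122, 3.135, 0.003]
contact_force: [-2.9, 3.5, 5.2]
opening: 0.0425
grip_force: 82.2
```

```bash
echo '[[0.03, -0.0004, 0, -0.0097, 0, 0, 0], [0.03, -0.0013, 0, -0.0195, 0, 0, 0], [0.03, -0.0026, 0, -0.029, 0, 0, 0], [0.03, -0.0045, 0, -0.0387, 0, 0, 0], [0.03, -0.0068, 0, -0.0482, 0, 0, 0], [0.03, -0.0096, 0, -0.0575, 0, 0, 0], [0.03, -0.0129, 0, -0.0667, 0, 0, 0], [0.03, -0.0166, 0, -0.0757, 0, 0, 0], [0.03, -0.0207, 0, -0.0845, 0, 0, 0], [0.03, -0.0253, 0, -0.0931, 0, 0, 0], [0.03, -0.0303, 0, -0.1015, 0, 0, 0], [0.03, -0.0357, 0, -0.1096, 0, 0, 0], [0.03, -0.0357, 0, -0.1096, 0, 0, 0], [0.03, -0.0357, 0, -0.1096, 0, 0, 0]]' | python3 jog.py 80;  python3 - <<'E'
from h import *
im=ctrl.get_image("top");sc=ctrl.get_image("scene")
cv2.imwrite("pics/t4.png",im[:,:,::-1]);cv2.imwrite("pics/s4.png",sc[:,:,::-1])
for n,i,b in(("top",im,(250,120,300,190)),("scene",sc,(295,180,350,275))):
    print(n,"red",blobs(i,b,(0,140,100),(10,255,255),3),"brass",blobs(i,b,(15,100,80),(32,255,255),3))
a=cv2.resize(im[130:190,250:310],None,fx=6,fy=6,interpolation=cv2.INTER_CUBIC)
c=cv2.resize(sc[190:250,290:350],None,fx=6,fy=6,interpolation=cv2.INTER_CUBIC)
cv2.imwrite("pics/c4.png",np.hstack([a,c])[:,:,::-1])
E
```

```text
t: 7.5
tool_pos: [0.5997, 0.0266, 0.2143]
tool_rot: [0.123, -3.138, -0.004]
contact_force: [6.3, 3.2, -14.6]
opening: 0.042
grip_force: 83.3
top red [([279.0, 162.5], [272, 134, 15, 56], 444), ([293.0, 153.2], [286, 137, 14, 33], 385), ([268.1, 157.0], [265, 154, 7, 7], 47)] brass []
scene red [([322.5, 216.7], [321, 216, 4, 3], 6), ([324.7, 221.3], [322, 219, 6, 6], 19)] brass [([318.4, 216.1], [316, 214, 6, 5], 16)]
```

View pics/c4.png

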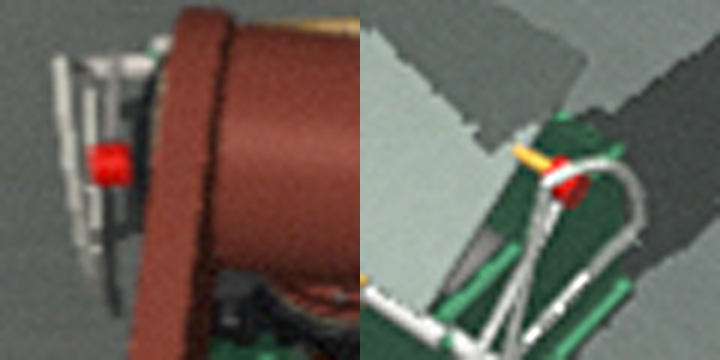

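```bash
cat > ang.py <<'E'
from h import *
# hinge point (z .122) from the shut grip; bead on its own side plane
H=np.array([.5643,.0216,.122])+.195*ex
def hs(X): d=np.asarray(X)-H; return np.array([-d@ex,d@ey,d[2]])   # forward,y,up
def on_y(uv,y):
    o,d=ray("scene",uv); t=(y-(o-H)@ey)/(d@ey); return hs(o+t*d)
tip=plane("top",(276.0,170.4),.128); bead,_=tri((324.0,220.2),(267.9,156.9))
ytip=hs(tip)[1]; b=hs(bead); print("pin tip shut",hs(tip),"bead",b)
def meas(sc):
    hsv=cv2.cvtColor(sc[205:230,305:335],cv2.COLOR_RGB2HSV)
    m=cv2.inRange(hsv,(0,120,90),(9,255,255))|cv2.inRange(hsv,(172,120,90),(180,255,255))
    p=cv2.findNonZero(m); (c,r)=cv2.minEnclosingCircle(p); c=np.array(c)+[305,205]
    br=cv2.inRange(hsv,(13,90,80),(32,255,255)); br[:, :8]&=255
    q=cv2.findNonZero(br).reshape(-1,2)+[305,205]; q=q[q[:,0]<322.5]; pc=q.mean(0)
    print("bead px",c,r,"pin px",pc,len(q),q.min(0),q.max(0))
    f=on_y(pc,ytip-.008); g=on_y(c,b[1])
    an=lambda v:np.arctan2(v[2],v[0])-np.arctan2(6,95)
    print("pin",f,np.hypot(f[0],f[2]),"cover",an(f)); print("bead",g,np.hypot(g[0],g[2]),"marker",an(g),"tri",an(b))
if __name__=="__main__":
    import sys; meas(cv2.imread(sys.argv[1])[:,:,::-1].copy())
E
python3 ang.py pics/s4.png; python3 -c "
from h import *;print(ctrl.get_obs()['contact_force'])"
```

```text
pin tip shut [0.09528549 0.09278092 0.006     ] bead [0.07032192 0.10766819 0.06278402]
bead px [323.5 220. ] 4.272101879119873 pin px [318.38888889 216.16666667] 18 [316 214] [321 218]
pin [0.07238599 0.08478092 0.06214847] 0.09540525965943031 cover 0.6463745652907702
bead [0.06715766 0.10766819 0.06671827] 0.0946650829715254 marker 0.7190419907312964 tri 0.6657536163904643
[  6.11024159   3.0147371  -14.11158591]
```

```bash
cat > fine.py <<'E'
from ang import *
from scipy.optimize import brentq
off=np.arctan2(6,95); Rr=np.hypot(.095,.006)
W=lambda f,y,u: H-f*ex+y*ey+np.array([0,0,u])
pt=lambda th,y: W(Rr*np.cos(th+off),y,Rr*np.sin(th+off))
def hullc(im,x0,y0,x1,y1,thr,kind):
    a=im[y0:y1,x0:x1].astype(np.float32)
    s=a[:,:,0]-np.maximum(a[:,:,1],a[:,:,2]) if kind=="red" else np.minimum(a[:,:,0],a[:,:,1])-a[:,:,2]
    s=cv2.resize(s,None,fx=8,fy=8,interpolation=cv2.INTER_CUBIC); m=(s>thr).astype(np.uint8)
    n,l,st,_=cv2.connectedComponentsWithStats(m)
    m=np.isin(l,[i for i in range(1,n) if st[i,4]>60]).astype(np.uint8)
    h=cv2.convexHull(cv2.findNonZero(m)); M=cv2.moments(h)
    c=np.array([M["m10"],M["m01"]])/M["m00"]; bb=np.array(cv2.boundingRect(h))
    return (c+.5)/8-.5+[x0,y0],bb/8
def best(n,px,y):  # cover angle whose point at y projects nearest px, with the miss in px
    t=np.linspace(.3,1,1401); d=[np.linalg.norm(proj(n,pt(a,y))-px) for a in t]; i=int(np.argmin(d)); return t[i],d[i]
def avg(n,k=6): return np.mean([ctrl.get_image(n).astype(float) for _ in range(k)],0)
E
python3 - <<'E'
from fine import *
sc=avg("scene");cv2.imwrite("pics/s5.png",sc[:,:,::-1]);T0=cv2.imread("pics/top0.png")[:,:,::-1]
yb=ytip+.006+.008
for thr in(50,70,90):
    ct,bt=hullc(T0,262,150,274,164,thr,"red"); cs,bs=hullc(sc,318,211,331,229,thr,"red")
    print(thr,"top",ct,bt[2:],best("top",ct,yb),"scene",cs,bs[2:],best("scene",cs,yb))
for thr in(40,60):
    cp,bp=hullc(sc,312,209,322,221,thr,"brass"); print("pin",cp,bp,[best("scene",cp,ytip-d) for d in(.005,.01,.015)])
print(proj("scene",pt(.65,ytip)),proj("scene",pt(.65,ytip-.02)),proj("scene",pt(.72,ytip)))
E
```

```text
pin tip shut [0.09528549 0.09278092 0.006     ] bead [0.07032192 0.10766819 0.06278402]
50 top [267.81623125 156.89034134] [7.625 7.75 ] (np.float64(0.6705), np.float64(0.5231514153561878)) scene [323.59569284 219.60955708] [8.125 8.875] (np.float64(0.7015), np.float64(0.10695551108963487))
70 top [267.83686555 156.88855503] [7.25 7.25] (np.float64(0.6705), np.float64(0.5024554096905444)) scene [323.56652711 219.54830845] [7.5 8.5] (np.float64(0.704), np.float64(0.16442107643754308))
90 top [267.86216468 156.92221794] [6.75  6.875] (np.float64(0.6695), np.float64(0.4818190331952797)) scene [323.37012873 219.28971919] [6.625 7.75 ] (np.float64(0.719), np.float64(0.40290365891575486))
pin [318.28544164 215.94347531] [3.375 5.    6.625 4.875] [(np.float64(0.7145), np.float64(0.6116861901955037)), (np.float64(0.613), np.float64(0.1016645195262841)), (np.float64(0.4955), np.float64(0.003416640618720288))]
pin [318.39844966 215.99185911] [3.625 5.25  6.375 4.375] [(np.float64(0.7070000000000001), np.float64(0.5762938978083233)), (np.float64(0.6034999999999999), np.float64(0.09479944089910754)), (np.float64(0.486), np.float64(0.02977352350519714))]
[320.46199459 217.52763033] [315.09766769 214.27214251] [319.50049157 217.36740501][ WARN:0@6.273] global loadsave.cpp:1063 imwrite_ Unsupported depth image for selected encoder is fallbacked to CV_8U.
```

```bash
echo '[[0.03, -0.002, 0, -0.0016, 0, -0.06, 0], [0.03, -0.0043, 0, -0.0032, 0, -0.125, 0], [0.03, -0.0065, 0, -0.0048, 0, -0.19, 0], [0.03, -0.0087, 0, -0.0064, 0, -0.25, 0], [0.03, -0.0109, 0, -0.008, 0, -0.31, 0], [0.03, -0.0131, 0, -0.0097, 0, -0.375, 0], [0.03, -0.0152, 0, -0.0114, 0, -0.44, 0], [0.03, -0.0174, 0, -0.0131, 0, -0.5, 0], [0.03, -0.0174, 0, -0.0131, 0, -0.5, 0], [0.03, -0.0174, 0, -0.0131, 0, -0.5, 0]]' | python3 jog.py 80;  python3 - <<'E'
from fine import *
im=avg("top",4).astype(np.uint8);sc=avg("scene",4).astype(np.uint8)
cv2.imwrite("pics/t6.png",im[:,:,::-1]);cv2.imwrite("pics/s6.png",sc[:,:,::-1])
a=cv2.resize(im[130:220,250:330],None,fx=5,fy=5,interpolation=cv2.INTER_CUBIC)
c=cv2.resize(sc[170:260,285:350],None,fx=5,fy=5,interpolation=cv2.INTER_CUBIC)
cv2.imwrite("pics/c6.png",np.hstack([a,c])[:,:,::-1])
E
```

```text
t: 8.73
tool_pos: [0.6141, 0.0277, 0.2244]
tool_rot: [-0.1, 2.649, 0.031]
contact_force: [7.9, 3.0, -15.8]
opening: 0.0418
grip_force: 85.1
pin tip shut [0.09528549 0.09278092 0.006     ] bead [0.07032192 0.10766819 0.06278402]
```

View pics/c6.png

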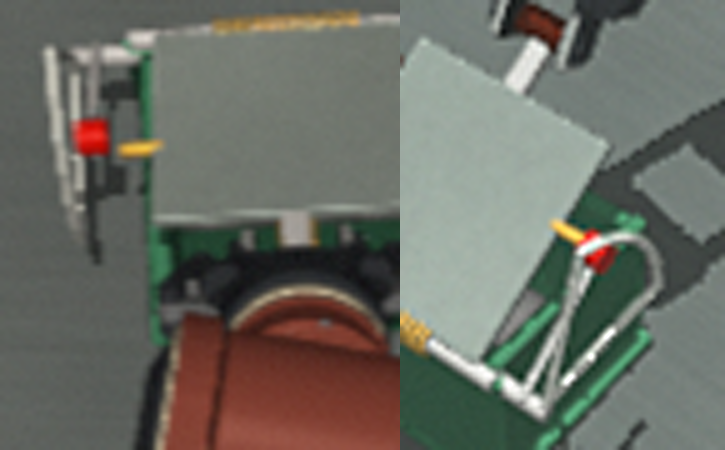

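The top view now shows the pin at crop (140,148), slightly below the bead at (92,137), so it needs a little more lift. I'll put numbers on it.

```bash
cat > cmp.py <<'E'
from fine import *
import sys
im=cv2.imread(sys.argv[1])[:,:,::-1] if len(sys.argv)>1 else avg("top",6)
for thr in(40,60,80):
    cb,bb=hullc(im,262,150,273,164,thr,"red"); cp,bp=hullc(im,272,154,281,166,thr,"brass")
    ylist=[ytip-d for d in(.005,.008,.011)]
    # y of the pin centroid follows from its column: pick the best miss
    r=min((best("top",cp,y)[::-1]+(y,) for y in np.arange(ytip-.02,ytip+.004,.001)))
    print(thr,"bead",cb,bb[2:],[best("top",cb,y)[0] for y in(ytip+.014,b[1]+.003)],"pin",cp,bp[2:],"cover",r[1],"miss",r[0],"y",r[2]-ytip)
E
python3 cmp.py pics/t6.png;python3 -c "
from fine import *
print(proj('top',pt(.65,ytip-.008)),proj('top',pt(.7,ytip-.008)),proj('top',pt(.65,ytip+.014)))"
```

```text
pin tip shut [0.09528549 0.09278092 0.006     ] bead [0.07032192 0.10766819 0.06278402]
40 bead [267.80222857 156.9042062 ] [7.875 7.875] [np.float64(0.6699999999999999), np.float64(0.6665)] pin [277.01416022 159.27014023] [7.375 3.375] cover 0.5680000000000001 miss 0.1158618133043598 y -0.007999999999999993
60 bead [267.82860728 156.90746823] [7.5   7.625] [np.float64(0.6699999999999999), np.float64(0.6665)] pin [277.17465881 159.25336022] [6.875 2.875] cover 0.569 miss 0.09315439619422976 y -0.008999999999999994
80 bead [267.85803303 156.92031532] [7.    7.125] [np.float64(0.6695), np.float64(0.6659999999999999)] pin [277.23282716 159.2299102 ] [6.625 2.25 ] cover 0.5695 miss 0.03253599827626743 y -0.008999999999999994
pin tip shut [0.09528549 0.09278092 0.006     ] bead [0.07032192 0.10766819 0.06278402]
[276.60776146 156.9521367 ] [276.43105168 155.44849371] [268.41727978 157.43484046]
```

```bash
echo '[[0.03, -0.0045, 0, -0.002, 0, 0, 0], [0.03, -0.009, 0, -0.004, 0, 0, 0], [0.03, -0.0135, 0, -0.006, 0, 0, 0], [0.03, -0.0175, 0, -0.008, 0, 0, 0], [0.03, -0.0175, 0, -0.008, 0, 0, 0], [0.03, -0.0175, 0, -0.008, 0, 0, 0]]' | python3 jog.py 80;  python3 cmp.py; python3 - <<'E'
from fine import *
im=avg("top",3);sc=avg("scene",3)
cv2.imwrite("pics/t7.png",im[:,:,::-1].astype(np.uint8));cv2.imwrite("pics/s7.png",sc[:,:,::-1].astype(np.uint8))
cp,_=hullc(im,272,152,281,166,60,"brass");cs,bs=hullc(sc,312,209,322,221,50,"brass")
P,e=tri(cs,cp);v=hs(P);print("pin tri",cs,bs,v,e,np.arctan2(v[2],v[0])-off,np.hypot(v[0],v[2]))
cb,_=hullc(im,262,150,273,164,60,"red");cs,bs=hullc(sc,318,211,331,229,60,"red")
P,e=tri(cs,cb);v=hs(P);print("bead tri",cs,v,e,np.arctan2(v[2],v[0])-off,np.hypot(v[0],v[2]))
a=cv2.resize(im[130:220,250:330],None,fx=5,fy=5,interpolation=cv2.INTER_CUBIC)
c=cv2.resize(sc[170:260,285:350],None,fx=5,fy=5,interpolation=cv2.INTER_CUBIC)
cv2.imwrite("pics/c7.png",np.hstack([a,c])[:,:,::-1].clip(0,255).astype(np.uint8))
E
```

```text
t: 9.63
tool_pos: [0.6268, 0.0287, 0.2399]
tool_rot: [-0.106, 2.649, 0.028]
contact_force: [8.9, 4.4, -22.1]
opening: 0.0415
grip_force: 85.4
pin tip shut [0.09528549 0.09278092 0.006     ] bead [0.07032192 0.10766819 0.06278402]
40 bead [267.80647071 156.90782013] [7.875 7.875] [np.float64(0.6699999999999999), np.float64(0.6665)] pin [276.68983616 156.50208256] [7.75 3.5 ] cover 0.6645 miss 0.13493974653234242 y -0.007999999999999993
60 bead [267.83761042 156.90957588] [7.5   7.625] [np.float64(0.6699999999999999), np.float64(0.6665)] pin [276.78662893 156.46124358] [7.5   2.875] cover 0.6665 miss 0.13682555109387304 y -0.008999999999999994
80 bead [267.84733423 156.91748059] [7.125 7.125] [np.float64(0.6695), np.float64(0.6659999999999999)] pin [276.74906183 156.45793126] [7.125 2.25 ] cover 0.6665 miss 0.17367301931745202 y -0.008999999999999994
pin tip shut [0.09528549 0.09278092 0.006     ] bead [0.07032192 0.10766819 0.06278402]
pin tri [317.12255664 215.67023242] [1.875 4.75  7.125 5.   ] [0.07062161 0.08303744 0.06446134] 0.002471717430594437 0.6767520565899521 0.09561734119377752
bead tri [323.57852259 219.59458484] [0.07044155 0.10700322 0.0647402 ] 0.0025058321526657203 0.6801735928483166 0.09567291012937343
```

View pics/c7.png

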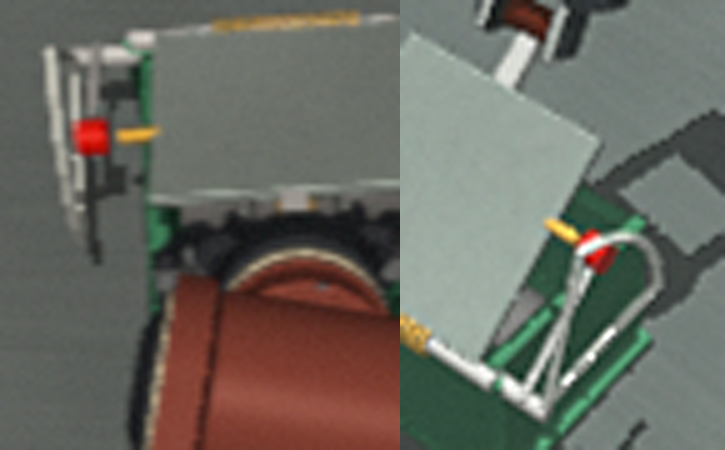

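Both views put the pin at crop (140,134) and (562,231), level with the bead at (92,137) and (595,250). The triangulated angles agree to 0.003 rad. Before handing in I'll check that the hold is steady.

```bash
echo '[[0.03, 0, 0, 0, 0, 0, 0], [0.03, 0, 0, 0, 0, 0, 0], [0.03, 0, 0, 0, 0, 0, 0], [0.03, 0, 0, 0, 0, 0, 0], [0.03, 0, 0, 0, 0, 0, 0], [0.03, 0, 0, 0, 0, 0, 0], [0.03, 0, 0, 0, 0, 0, 0], [0.03, 0, 0, 0, 0, 0, 0], [0.03, 0, 0, 0, 0, 0, 0], [0.03, 0, 0, 0, 0, 0, 0], [0.03, 0, 0, 0, 0, 0, 0], [0.03, 0, 0, 0, 0, 0, 0]]' | python3 jog.py;  python3 cmp.py
```

```text
t: 11.23
tool_pos: [0.6267, 0.0287, 0.2398]
tool_rot: [-0.107, 2.649, 0.028]
contact_force: [10.8, 3.8, -22.4]
opening: 0.0419
grip_force: 85.4
pin tip shut [0.09528549 0.09278092 0.006     ] bead [0.07032192 0.10766819 0.06278402]
40 bead [267.80223586 156.90582831] [7.875 7.875] [np.float64(0.6699999999999999), np.float64(0.6665)] pin [276.70995701 156.51420143] [7.75 3.5 ] cover 0.6639999999999999 miss 0.15350190721461773 y -0.007999999999999993
60 bead [267.83497535 156.90753064] [7.5   7.625] [np.float64(0.6699999999999999), np.float64(0.6665)] pin [276.79881871 156.48459097] [7.5  2.75] cover 0.6655 miss 0.12735826149148896 y -0.008999999999999994
80 bead [267.84168911 156.91931478] [7.125 7.125] [np.float64(0.6695), np.float64(0.6659999999999999)] pin [276.70887839 156.47471536] [6.625 2.25 ] cover 0.6655 miss 0.1570207617890726 y -0.007999999999999993
```

Steady: the cover reads about 0.666 against about 0.668 for the mark, and the bead hasn't moved.

```bash
python3 -c "
from station import ctrl
print(ctrl.finish_job())"
```

```text
the job is handed in; nothing more can be done
None
```

I pushed the tray fully home first, then lifted the cover to the red bead (measured about 0.666 rad against 0.668) and handed the job in at about 11.5 s, still holding it steady; the bead did not move, and the arm kept clear of the loose things, though I took no last picture of them.

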